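Set the wide block incubator's lid half open

ROBOT

A 6-joint arm with a two-finger parallel gripper is mounted at the origin on a cart in front of the work surface, level with it; the furniture and walls round the work are solid. World frame = base frame: x ahead of the robot, y to its left, z up, the work surface at z = 0. Lengths are in m, angles in degrees, forces in N, time in s.
With the tool pointing down it reaches from about 0.35 to 0.875 m from the base axis. Payload 4.2 kg.
Tool frame: the origin (TCP) lies midway between the tips of the shut fingers; the grasp point (between the pads) lies 19 mm behind it; z points along the fingers, y is the line along which they close (so a half turn about z gives the same grasp; the last joint's range is limited). The gripper opens to 87 mm and grips with 3 to 60 N. Pads are 19 mm wide; open, the fingers measure 117 mm over their backs; the gripper's body (75 mm by 190 mm) begins 51 mm behind the grasp point.
Start: joints at [-53.537, 22.042, 0.453, 0, -68.411, -14.817], TCP at [0.231, -0.581, 0.223] pointing down, gripper open.
Joint ranges: [-179.83, 179.83], [-69.29, 118.12], [-61.27, 80.66], [-181.25, 117.63], [-171.15, -9.14], [-177.46, 177.46]. Speed limits (degrees/s): [159.86, 159.86, 180, 180, 180, 180].

INTERFACE

Orientations are given as [roll, pitch, yaw] about the fixed x, y, z axes, in that order (R = Rz(yaw) Ry(pitch) Rx(roll)).
In Python, from workcell import env gives the robot as it stands. The module is installed in compiled form; this text tells all that it offers. Calls block until the motion is done:
- env.goto(position, orientation): joint-space move of the TCP to a pose.
- env.move_straight(position, rotation=None, rate=0.15, force_limit=None): straight line of the TCP; rotation=None keeps the orientation; rate is the mean speed in m/s. With force_limit (N) it stops when the force on the tool has changed by that much, and returns True; else False.
- env.set_joints(angles): joint-space move.
- env.gripper_to(opening, grasp_force=None): opening from 0.0 (shut) to 1.0 (fully open); grasp_force is the grip in N (None keeps the last); returns when the fingers have stopped.
- env.dwell(seconds).
- env.inverse_kinematics(position, orientation): joint angles nearest the present ones, or None.
- env.read_state(): the state.
- env.grab_frame(name): name is "scene" or "top" or "wrist"; returns a dict with "image" (400x640x3 uint8, blue, green, red), "fx", "fy", "cx", "cy" (pixels), "position" and "orientation" of the camera in the world. Camera axes: x right, y up, looking along -z (the intrinsics and any distortion apply to the point x, -y, -z); pixel columns grow to the right and rows downward; lengths in m; the calibration is good to about 2 mm. The wrist camera is an equidistant fisheye: a pixel r from the principal point sees the ray r / f radians off the axis. A picture is of the moment at which its call begins. There is no depth.
A pose or a line that the arm cannot do raises env.Unreachable and nothing moves.
- env.close_job(): hands the job in; it is judged then, once.
Trained networks look in a picture, given as the dict that the camera call returned (one of the last four; its "shot" number tells which), for a name from the list of things; names that differ only in an ending like _2 or _b are one class to them, and where a whole thing is asked for, a point or a joint stands for the part that bears it (a point fixed in the world has none). Each returns a list of dicts, best first, with "score" (0 to 1); they miss things now and then, are a little off and sometimes report something else, mostly with a low value. They report only what shows in the picture. A call takes as long as a camera call.
- env.search_frame(picture, thing): "xyz" ([x, y, z] in m, in world coordinates, good to about 4 mm: the middle of the surface that is visible of it).
- env.trace(picture, thing): "mask" (400x640 bool, what is visible of it).
The state is a dict: "clock": time; "joint_positions": joint angles; "qvel": joint speeds; "joint_torque": joint torques, N m; "position": TCP position; "tool_rot": TCP orientation; "force": force on the tool from outside, world axes, zero at the start; "wrist_torque": the same for the moment, N m; "opening": opening from 0.0 (shut) to 1.0 (fully open); "finger_force": force on a finger pad.
Only numpy, scipy, OpenCV 4.12 (cv2) and the standard library are available. Lean on these libraries where they do the work, as an engineer would, in place of code of your own. Each camera call takes 0.05 s, during which the arm holds its last target. There are 200 camera calls.

TASK

Two block incubators stand on the worktop, a wide one and a narrow one. Raise the lid of the wide one by its bar handle to half open, 45 degrees up from shut, and let go so that it stays standing there to air the block; leave the narrow one's lid shut.

Things in the scene. Friction and masses are not known exactly. Their poses are not given: they have to be found in the camera images.
- wide_incubator: the wide block incubator: white housing 130 deep x 200 wide x 72 high, fixed, grey lid on top (the narrow one is alike but 120 wide; either may stand left or right). Origin: centre of its underside, on the worktop. x points from front (display, handle) to rear, z up; turned up to 15 degrees from facing the robot. The lid's hinge axis runs along y through (+62, 0, +82) mm of this frame.
- wide_lid (a joint): angle of the wide incubator's lid in rad: 0 shut, grows as its front edge rises about the rear hinge; 0.785 is 45 degrees, stop at 1.6. Starts shut or up to 0.15 ajar. Stiff hinge: the lid stays at any angle where it is left; 3 to 6 N at the handle raise it. The lid is 130 x 200, 16 thick; its top face is 98 above the worktop when shut.
- wide_lid_handle (a point): middle of the wide lid's handle: a level round steel bar, diameter 10, 80 long, 45 ahead of the lid's front edge, on an arm at each end. With the lid shut it lies 172 ahead of the hinge axis and 30 above it (112 above the worktop, 14 above the lid's top); below it is free. The bar can turn between gripping fingers. Axes of the lid: x to the hinge, y along the bar, z off its top face.
- narrow_lid (a joint): angle of the narrow incubator's lid in rad: starts at 0, shut. Same kind of hinge, bar 60 long. To be left alone.

How it is judged:
By the outcome, as a careful person would: the job done as asked, in the order asked, and still so for the second after the job is handed in, with the robot touching nothing.
It also fails if it takes over 29 s, if anything falls off the work surface, if the arm or the gripper's body presses on something with over 40 N, if the wrist force passes 120 N, or if a joint passes its speed limit or range.

## Working session

There is one attempt and no reset: what is moved stays moved. The work goes in short steps, each a Python script; the robot and the scene stay as the last script left them, time stands still between calls to the robot, and variables do not carry over. Pictures are saved under pics/ and viewed, at most 10 in all, crops included, and the job is handed in when it is done.

```bash
mkdir -p pics; python3 - <<'E'
from workcell import env
import cv2
for n in ["scene","top"]:
    f=env.grab_frame(n); cv2.imwrite(f"pics/{n}1.png",f["image"])
    print(n,{k:f[k] for k in f if k!="image"})
    for t in ["wide_incubator","wide_lid","wide_lid_handle","narrow_lid"]:
        print(t,[(r["score"],r["xyz"]) for r in env.search_frame(f,t)][:3])
print(env.read_state())
E
```

```text
scene {'fx': 362.2813004746786, 'fy': 362.2813004746786, 'cx': 316.0084149673536, 'cy': 199.70950132384215, 'position': array([0.43059579, 0.37008798, 0.98910379]), 'orientation': array([ 2.96719269e+01,  9.92488632e-02, -1.67952738e+02]), 'shot': 1}
wide_incubator [(0.68, [0.5468, 0.0635, 0.109])]
wide_lid [(0.81, [0.5485, 0.0515, 0.1082])]
wide_lid_handle [(0.79, [0.5495, 0.0566, 0.1084])]
narrow_lid [(0.9, [0.5499, -0.2393, 0.1007]), (0.65, [0.5448, 0.055, 0.1089])]
top {'fx': 475.9514227995003, 'fy': 475.9514227995003, 'cx': 320.90373018184107, 'cy': 200.69802185465284, 'position': array([ 0.30859048, -0.10833924,  1.19156997]), 'orientation': array([ 12.48722909,  -0.38351262, -91.28272367]), 'shot': 2}
wide_incubator [(0.95, [0.5427, 0.0454, 0.1068])]
wide_lid [(0.64, [0.5483, 0.0443, 0.1074])]
wide_lid_handle [(0.56, [0.5477, 0.0432, 0.1091])]
narrow_lid [(0.61, [0.5506, -0.2494, 0.097])]
{'clock': 0.5, 'joint_positions': array([-5.35365043e+01,  2.20425262e+01,  4.50660402e-01, -1.56571183e-03,
       -6.84106784e+01, -1.48154715e+01]), 'qvel': array([-0.07153577,  0.00727575,  0.10782293,  0.06515143, -0.00558875,
        0.00314388]), 'joint_torque': array([ 1.40868647e-04, -3.90071404e+01,  1.87448430e+01,  4.22074825e+00,
        1.50123396e-02, -4.20864887e-05]), 'position': array([ 0.23056617, -0.58087775,  0.22252363]), 'tool_rot': array([ 1.79997168e+02,  7.56888739e-04, -1.58352552e+02]), 'force': array([ 0.94726679, -0.03403444, -0.32679308]), 'wrist_torque': array([-0.0096799 , -0.00224347, -0.0697779 ]), 'finger_force': 0.0, 'opening': 1.0035156874639801}
```

View pics/scene1.png

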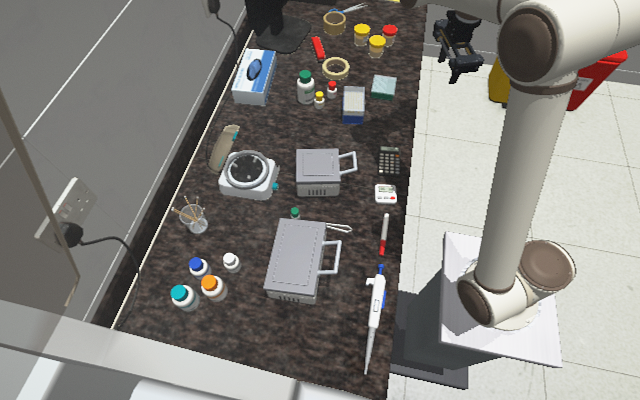

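View pics/top1.png

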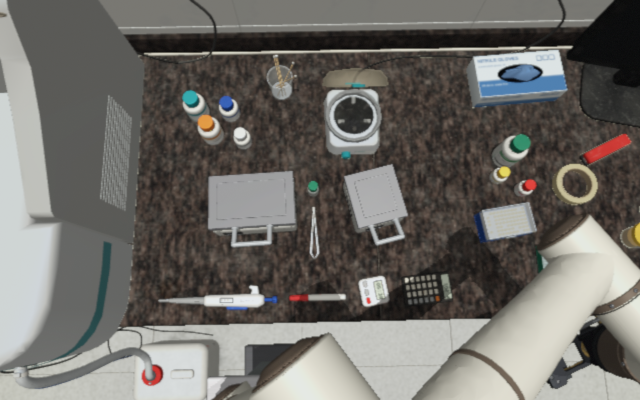

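Top shows the wide lid at (252,200) with its bar at (252,243). In the scene view the lid is at (298,260) and the bar at (335,258). I'll zoom in to pick corners and fit the pose and lid angle.

```bash
python3 - <<'E'
import cv2,numpy as np
a=cv2.imread("pics/top1.png")[160:255,195:310]; b=cv2.imread("pics/scene1.png")[205:310,250:355]
a=cv2.resize(a,None,fx=6,fy=6,interpolation=cv2.INTER_CUBIC);b=cv2.resize(b,None,fx=5.5,fy=5.5,interpolation=cv2.INTER_CUBIC)
def ticks(im,s,x0,y0):
    for k in range(0,200,10):
        if k*s<im.shape[1]: cv2.line(im,(int(k*s),0),(int(k*s),8),(0,255,255),1);cv2.putText(im,str(x0+k),(int(k*s),20),0,.35,(0,255,255))
        if k*s<im.shape[0]: cv2.line(im,(0,int(k*s)),(8,int(k*s)),(0,255,255),1);cv2.putText(im,str(y0+k),(10,int(k*s)),0,.35,(0,255,255))
ticks(a,6,195,160);ticks(b,5.5,250,205)
cv2.imwrite("pics/ca.png",a);cv2.imwrite("pics/cb.png",b)
E
```

```text
(no output)
```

View pics/ca.png

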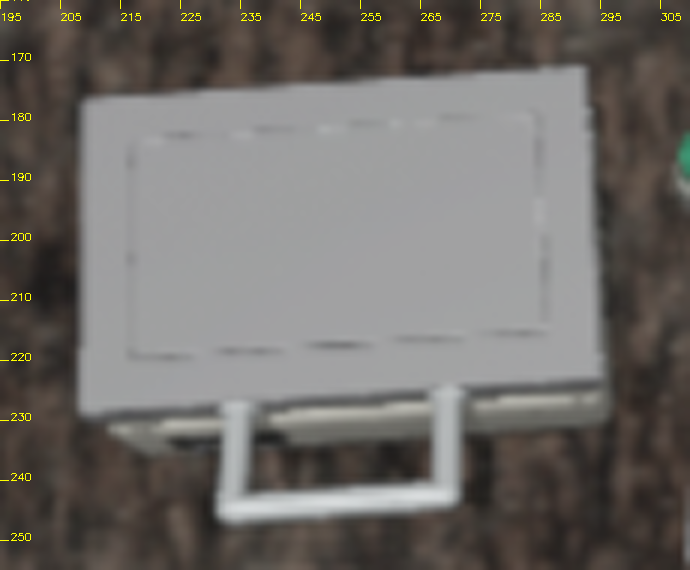

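View pics/cb.png

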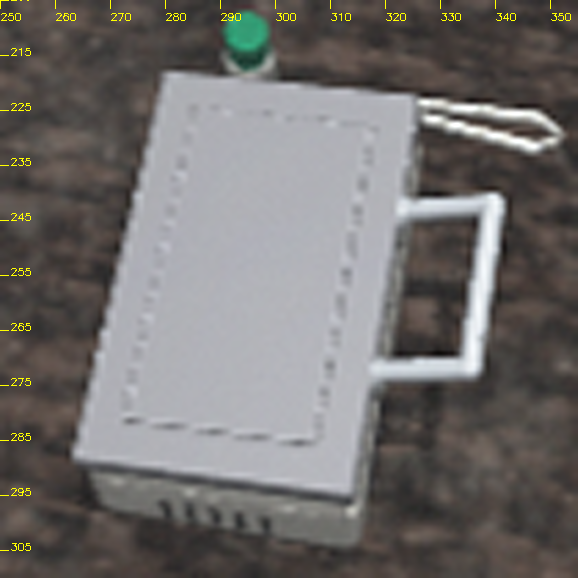

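Top lid corners are about (208.8,176.5), (292.7,171.2), (295.2,223) and (208.2,229.2), with the bar from (233.8,244.7) to (269.7,242.7). In the scene view the corners are (263.6,288.1), (280.2,218.3), (325.6,222.6) and (314,295), with the bar from (336,271.7) to (339.6,241.9).

```bash
cat > h.py <<'E'
import numpy as np
from scipy.spatial.transform import Rotation as R
from scipy.optimize import least_squares
def lid_pt(p,q): # p=[x,y,yaw,th]; q in lid frame (hinge origin)
    q=R.from_euler('y',p[3]).apply(q)   # +y rot: -x end goes up
    return R.from_euler('z',p[2]).apply(q+[.062,0,.082])+[p[0],p[1],0]
def proj(c,X):
    fx,cx,cy,pos,ori=c
    v=R.from_euler('xyz',ori,degrees=True).inv().apply(np.asarray(X)-pos)
    return np.c_[cx+fx*v[:,0]/-v[:,2],cy-fx*v[:,1]/-v[:,2]]
E
python3 - <<'E'
from h import *
S=(362.2813,316.008,199.7095,[0.43059579,0.37008798,0.98910379],[29.6719269,.0992488,-167.952738])
T=(475.9514,320.9037,200.698,[0.30859048,-0.10833924,1.19156997],[12.48722909,-0.38351262,-91.28272367])
Q=np.array([[.003,.1,.016],[.003,-.1,.016],[-.127,-.1,.016],[-.127,.1,.016],[-.172,.036,.03],[-.172,-.036,.03]])
t=np.array([[208.8,176.5],[292.7,171.2],[295.2,223],[208.2,229.2],[233.8,244.7],[269.7,242.7]])
s=np.array([[263.6,288.1],[280.2,218.3],[325.6,222.6],[314,295],[336,271.7],[339.6,241.9]])
f=lambda p:np.r_[(proj(T,lid_pt(p,Q))-t).ravel(),(proj(S,lid_pt(p,Q))-s).ravel()]
r=least_squares(f,[.56,.05,0,.05]);p=r.x
print(p,np.degrees(p[2:]),np.sqrt(np.diag(np.linalg.inv(r.jac.T@r.jac))));print(r.fun.reshape(-1,2).round(1).tolist());print(lid_pt(p,Q[4:]).round(4),lid_pt(p,[[-.172,0,.03]]))
# reach: side approach pitches
from workcell import env
yaw=p[2]
for tilt in (0,30,45,60,75,90):
  for th in (p[3],.4,.785):
    # fingers point: rotate from down toward +x forward
    z=R.from_euler('z',yaw).apply([np.sin(np.radians(tilt)),0,-np.cos(np.radians(tilt))])
    y0=R.from_euler('z',yaw).apply([np.cos(np.radians(tilt)),0,np.sin(np.radians(tilt))])
    for sg in (1,-1):
      y=sg*y0; M=np.c_[np.cross(y,z),y,z]; b=lid_pt([*p[:3],th],[[-.172,0,.03]])[0]
      j=env.inverse_kinematics(b+.019*z,R.from_matrix(M).as_euler('xyz',degrees=True))
      print(tilt,round(th,2),sg,None if j is None else np.round(j))
E
```

```text
[0.5542309  0.04338349 0.05042194 0.07648744] [2.88896464 4.38240741] [0.00102389 0.0007576  0.0064644  0.01940305]
[[-1.1, -0.1], [-1.0, -0.5], [-0.3, 0.4], [-0.2, 0.4], [1.4, 0.9], [-2.4, 0.6], [-0.8, -0.8], [-0.7, -1.8], [0.5, -1.0], [0.2, -0.6], [-0.2, -1.9], [-0.1, 1.2]]
[[0.4453 0.0739 0.1251]
 [0.449  0.002  0.1251]] [[0.44716242 0.03798031 0.1250553 ]]
0 0.08 1 [ 26.  13. -33.   0. -45. 157.]
0 0.08 -1 [ 26.  13. -33.   0. -45. -23.]
0 0.4 1 [ 25.  11. -26.   0. -53. 158.]
0 0.4 -1 [ 25.  11. -26.   0. -53. -22.]
0 0.79 1 [ 23.  12. -16.   0. -62. 160.]
0 0.79 -1 [ 23.  12. -16.   0. -62. -20.]
30 0.08 1 None
30 0.08 -1 None
30 0.4 1 None
30 0.4 -1 None
30 0.79 1 [ 24.  -0. -49.  41. -16. 122.]
30 0.79 -1 [ 24.  -0. -49.  41. -16. -58.]
45 0.08 1 None
45 0.08 -1 None
45 0.4 1 None
45 0.4 -1 None
45 0.79 1 None
45 0.79 -1 None
60 0.08 1 [ -31.   16.  -60. -141.  -49.  -10.]
60 0.08 -1 [ -31.   16.  -60. -141.  -49.  170.]
60 0.4 1 [ -21.    3.  -48. -131.  -28.  -33.]
60 0.4 -1 [ -21.    3.  -48. -131.  -28.  147.]
60 0.79 1 None
60 0.79 -1 None
75 0.08 1 None
75 0.08 -1 None
75 0.4 1 None
75 0.4 -1 None
75 0.79 1 [ -26.   10.  -53. -144.  -52.  -16.]
75 0.79 -1 [ -26.   10.  -53. -144.  -52.  164.]
90 0.08 1 None
90 0.08 -1 None
90 0.4 1 None
90 0.4 -1 None
90 0.79 1 None
90 0.79 -1 None
```

```bash
cat >> h.py <<'E'
p=np.array([0.5542309,0.04338349,0.05042194,0.07648744])
z=np.array([0,0,-1.]); y=-R.from_euler('z',p[2]).apply([1,0,0])
ORI=R.from_matrix(np.c_[np.cross(y,z),y,z]).as_euler('xyz',degrees=True)
def tcp(th): return lid_pt([*p[:3],th],[[-.172,0,.03]])[0]+.019*z
E
python3 - <<'E'
from h import *
from workcell import env
import cv2
print(env.read_state()["clock"])
env.gripper_to(.36,15)
a=tcp(p[3]); env.goto(a+[0,0,.12],ORI)
s=env.read_state();print(s["clock"],s["position"],a,s["opening"])
f=env.grab_frame("wrist");cv2.imwrite("pics/w1.png",f["image"])
print([(r["score"],r["xyz"]) for r in env.search_frame(f,"wide_lid_handle")])
print({k:f[k] for k in f if k!="image"})
E
```

```text
0.5
3.9667 [0.44731435 0.03752058 0.22603116] [0.44716242 0.03798031 0.1060553 ] 0.3573817779579635
[(0.57, [0.5425, 0.0205, 0.1054])]
{'fx': 309.70691628693146, 'fy': 309.70691628693146, 'cx': 324.84323432964146, 'cy': 201.28823242262123, 'position': array([ 0.45187824, -0.04308481,  0.38755244]), 'orientation': array([-1.68973186e+01,  4.87929965e-02, -1.77168868e+02]), 'shot': 3}
```

View pics/w1.png

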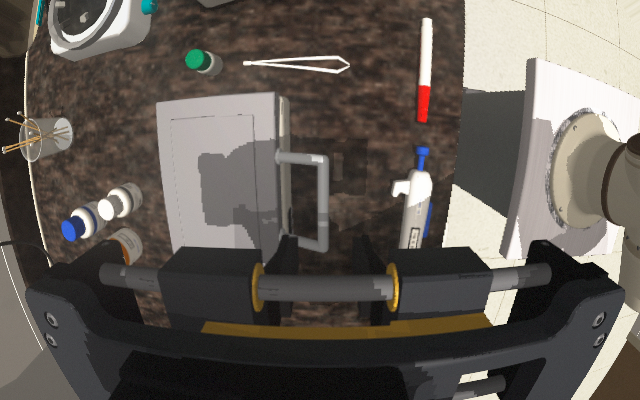

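The wrist view shows the bar at column ~322, running from (326,157) to (320,250). It is centred between the fingertips at columns ~288 and 362, so I'll descend and grip.

```bash
python3 - <<'E'
from h import *
from workcell import env
import cv2
a=tcp(p[3])
print(env.move_straight(a,rate=.08,force_limit=8))
s=env.read_state();print(s["clock"],s["position"],s["force"])
env.gripper_to(0,12)
s=env.read_state();print(s["clock"],s["opening"]*87,s["finger_force"],s["force"])
f=env.grab_frame("wrist");cv2.imwrite("pics/w2.png",f["image"])
E
```

```text
False
5.7167 [0.44749983 0.03810597 0.10648612] [-0.06801652  0.59654906  0.71660797]
6.25 9.171928719814249 12.110190689563751 [ 5.73564241 -2.57691101 -2.65196412]
```

View pics/w2.png

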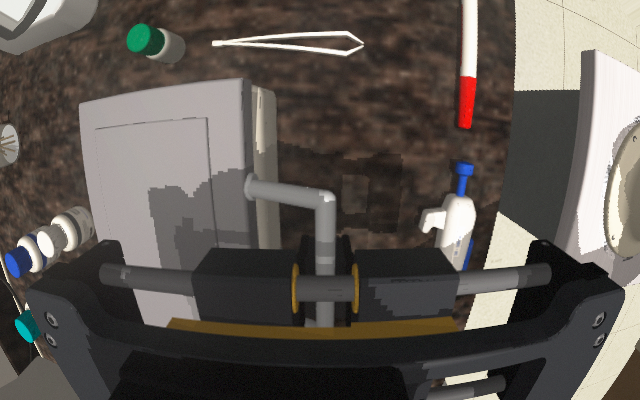

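The bar is held: the fingers stopped at 9 mm with 12 N on the pads. Next is lifting along the arc.

```bash
python3 - <<'E'
from h import *
from workcell import env
import cv2
env.gripper_to(0,20)
for th in np.linspace(p[3],.785,7)[1:]:
    env.move_straight(tcp(th),rate=.1)
    s=env.read_state();print(round(th,2),s["clock"],np.round(s["position"]-tcp(th),4),np.round(s["force"],1),round(s["opening"]*87,1))
for n in ("scene","top"):
    f=env.grab_frame(n);cv2.imwrite(f"pics/{n}2.png",f["image"])
E
```

```text
0.19 6.875 [0.0035 0.0003 0.0014] [ 6.7 -4.2 -1.2] 8.8
0.31 7.2333 [0.0049 0.0004 0.0014] [11.4 -5.2 -3.6] 8.2
0.43 7.5917 [0.0062 0.0005 0.0009] [ 15.5  -5.9 -10.4] 8.1
0.55 7.95 [ 0.0064  0.0005 -0.0005] [ 20.6  -5.1 -17.4] 8.4
0.67 8.3083 [ 0.005   0.0004 -0.0022] [ 19.4  -5.1 -20.9] 8.5
0.78 8.6667 [ 0.0028  0.0002 -0.0039] [ 16.2  -4.1 -22. ] 8.5
```

View pics/scene2.png

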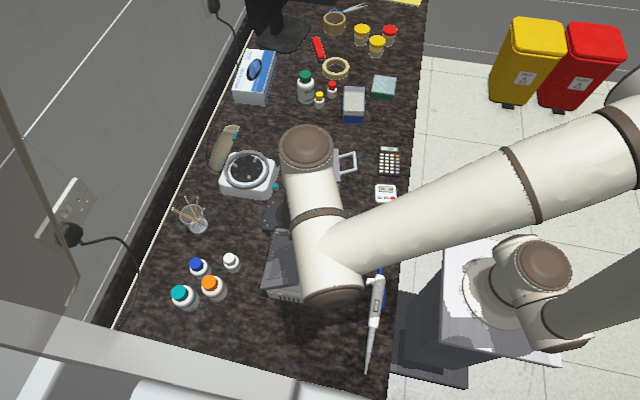

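```bash
python3 - <<'E'
from h import *
from workcell import env
import cv2
env.gripper_to(.36)
s=env.read_state();print(s["clock"],np.round(s["force"],1),s["position"])
env.move_straight(s["position"]+[0,0,.09],rate=.15)
env.goto([.33,-.25,.3],ORI)
s=env.read_state();print(s["clock"],np.round(s["force"],1))
for n in ("scene","top"):
    f=env.grab_frame(n);cv2.imwrite(f"pics/{n}3.png",f["image"])
    m=env.trace(f,"wide_lid");print(n,[(r["score"],r["mask"].sum()) for r in m])
    if m: np.save(f"{n}m.npy",m[0]["mask"])
    print([(r["score"],r["xyz"]) for r in env.search_frame(f,"wide_lid_handle")])
a=cv2.imread("pics/top3.png")[160:260,195:310]; b=cv2.imread("pics/scene3.png")[205:310,250:355]
a=cv2.resize(a,(400,348),interpolation=cv2.INTER_CUBIC);b=cv2.resize(b,(400,400),interpolation=cv2.INTER_CUBIC)
def ticks(im,s,x0,y0):
    for k in range(0,120,10):
        q=int(k*s); cv2.line(im,(q,0),(q,8),(0,255,255),1);cv2.putText(im,str(x0+k),(q,20),0,.35,(0,255,255))
        cv2.line(im,(0,q),(8,q),(0,255,255),1);cv2.putText(im,str(y0+k),(10,q),0,.35,(0,255,255))
ticks(a,400/115,195,160);ticks(b,400/105,250,205)
o=np.zeros((400,800,3),np.uint8);o[:348,:400]=a;o[:,400:]=b
cv2.imwrite("pics/c3.png",o)
E
```

```text
9.4833 [ 0.5  1.2 -0. ] [0.51573503 0.04149852 0.20601403]
11.5333 [-0.   1.   0.8]
scene [(0.87, np.int64(2930))]
[(0.73, [0.5477, 0.0678, 0.1251]), (0.56, [0.5673, 0.0588, 0.155])]
top [(0.66, np.int64(3014))]
[(0.62, [0.568, 0.0455, 0.1568])]
```

View pics/c3.png

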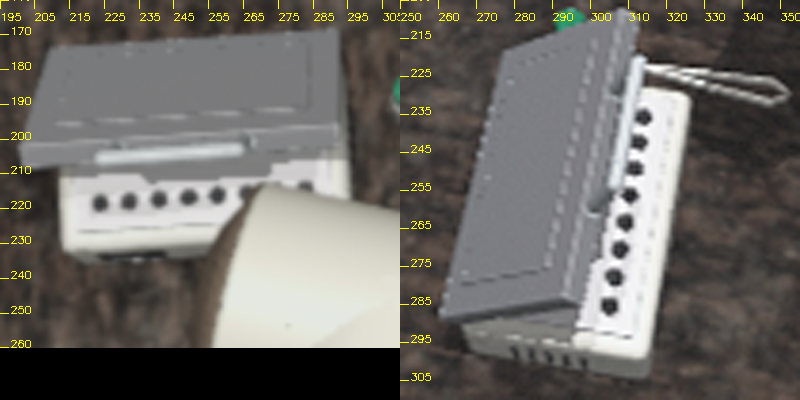

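```bash
cat > fit.py <<'E'
from h import *
S=(362.2813,316.008,199.7095,[0.43059579,0.37008798,0.98910379],[29.6719269,.0992488,-167.952738])
T=(475.9514,320.9037,200.698,[0.30859048,-0.10833924,1.19156997],[12.48722909,-0.38351262,-91.28272367])
Q=np.array([[.003,.1,.016],[.003,-.1,.016],[-.127,-.1,.016],[-.127,.1,.016],[-.172,0,.03]])
t=np.array([[208.8,176.5],[292.7,171.2],[295.2,223],[208.2,229.2],[251.7,243.7]])
s=np.array([[263.6,288.1],[280.2,218.3],[325.6,222.6],[314,295],[337.8,256.8]])
t2=np.array([[210.8,173.5],[291.9,168.3],[292.8,196.5],[202.8,201.7],[243.8,204.1]])
s2=np.array([[261,288.2],[277.6,218.9],[307,209],[292.5,283],[307.2,240.2]])
# x: x,y,yaw,th1,th2, pixel offsets of both cameras (calibration)
def f(x,W=1):
    a=x[:4];b=np.r_[x[:3],x[4]];o,q=x[5:7],x[7:9]
    return np.r_[(proj(T,lid_pt(a,Q))-t+o).ravel(),(proj(S,lid_pt(a,Q))-s+q).ravel(),(proj(T,lid_pt(b,Q))-t2+o).ravel(),(proj(S,lid_pt(b,Q))-s2+q).ravel(),x[5:]]
r=least_squares(f,[.554,.043,.05,.07,.75,0,0,0,0],loss='soft_l1')
print(r.x.round(4),np.sqrt(np.diag(np.linalg.inv(r.jac.T@r.jac))).round(4));print(r.fun[:40].reshape(4,5,2).round(1).tolist())
x=r.x
for n,C,k in (("top",T,5),("scene",S,7)):
    m=np.load(n+"m.npy");import cv2
    best=[]
    for th in np.arange(.6,.95,.02):
        B=np.array([[i,j,l] for i in(.003,-.127) for j in(-.1,.1) for l in(0,.016)]); u=proj(C,lid_pt(np.r_[x[:3],th],B))+x[k:k+2]
        im=np.zeros(m.shape,np.uint8);cv2.fillConvexPoly(im,cv2.convexHull(u.astype(np.float32)).round().astype(int),1)
        for y in (-1,1): # handle
            h=proj(C,lid_pt(np.r_[x[:3],th],[[-.127,y*.036,.016],[-.172,y*.036,.03],[-.172,-y*.036,.03]]))+x[k:k+2]
            cv2.polylines(im,[h.round().astype(int)],False,1,4)
        best.append((round((im.astype(bool)&m).sum()/(im.astype(bool)|m).sum(),3),round(th,2)))
    print(n,sorted(best)[::-1][:5])
E
python3 fit.py
```

```text
[ 0.5528  0.0423  0.0454  0.1228  0.8131  0.5118  0.0582 -0.0833  1.8959] [0.0021 0.0025 0.0057 0.0224 0.0115 1.0712 0.7777 0.7355 1.008 ]
[[[0.0, 0.1], [0.2, 0.0], [0.4, 0.3], [0.0, -0.1], [-0.2, 0.0]], [[-0.7, 0.5], [-0.2, -0.2], [0.7, -0.3], [-0.1, 0.4], [-0.3, -0.0]], [[-1.4, 0.3], [0.9, 0.2], [0.0, -0.8], [-2.4, -0.0], [0.2, -0.1]], [[-1.1, 0.6], [-0.5, -0.2], [1.1, -2.1], [0.1, 0.3], [1.8, -3.2]]]
top [(np.float64(0.956), np.float64(0.84)), (np.float64(0.949), np.float64(0.82)), (np.float64(0.927), np.float64(0.86)), (np.float64(0.913), np.float64(0.8)), (np.float64(0.896), np.float64(0.88))]
scene [(np.float64(0.953), np.float64(0.8)), (np.float64(0.95), np.float64(0.82)), (np.float64(0.928), np.float64(0.84)), (np.float64(0.923), np.float64(0.78)), (np.float64(0.901), np.float64(0.86))]
```

The image fit and the gripped-bar kinematics agree: the lid stands at about 0.81 rad (46.5°). The robot is clear, the measured forces are near zero, and the narrow unit was not approached. I'm handing in.

```bash
python3 - <<'E'
from workcell import env
f=env.grab_frame("scene")
print([(r["score"],r["xyz"]) for r in env.search_frame(f,"narrow_lid")])
print(env.read_state()["clock"],env.close_job())
E
```

```text
[(0.56, [0.5473, -0.242, 0.0985]), (0.55, [0.5684, 0.0556, 0.1589])]
the job is handed in; nothing more can be done
11.9333 None
```

The wide incubator's lid is standing free at about 46° by my measurement (target 45°, uncertain by 1–2°), the narrow lid is still shut, and I handed the job in at 11.9 s; no verdict came back.

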